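# Clear the kit drawer at the pegboard bench

## Robot

A 7-joint arm with a two-finger parallel gripper is mounted at the origin on the work surface. World frame = base frame: x ahead of the robot, y to its left, z up, the work surface at z = 0. Lengths are in m, angles in degrees, forces in N, time in s.
With the tool pointing down it reaches from about 0.35 to 0.775 m from the base axis. Payload 3.1 kg.
Tool frame: the origin (TCP) lies on the centre line of the jaws, within the pads' length; the fingertips stand 17 mm ahead of it and the grasp point (between the pads) lies 2 mm behind it (robot.tip_reach is the distance from the TCP to the fingertips, in m); z points along the fingers, y is the line along which they close (so a half turn about z gives the same grasp; the last joint's range is limited). The gripper opens to 85 mm and grips with 20 to 120 N. Pads are 22 mm wide; open, the fingers measure 114 mm over their backs; the gripper's body (76 mm by 85 mm) begins 54 mm behind the grasp point. The pads swing forward as they close: fully open they stand 13 mm farther back than shut.
Start: joints at [68.314, 17.813, 0.802, 86.603, -0.252, 75.585, -1.558], TCP at [0.182, -0.519, 0.248] pointing down, gripper open.
Joint ranges: [-154.91, 154.91], [-16.99, 109.72], [-72.82, 74.43], [7.12, 147.25], [-82.49, 262.49], [11.32, 116.49], [-174.64, 174.64]. Speed limits (degrees/s): [159.86, 159.86, 180, 180, 180, 180, 180].

## Interface

Orientations are given as [roll, pitch, yaw] about the fixed x, y, z axes, in that order (R = Rz(yaw) Ry(pitch) Rx(roll)).
In Python, from station import robot, fingers, vision, workorder, recognise gives the robot as it stands. Calls block until the motion is done:
- robot.move_to(position, orientation): joint-space move of the TCP to a pose.
- robot.line_to(position, orientation=None, velocity=0.15, f_stop=None): straight line of the TCP; orientation=None keeps the orientation; velocity is the mean speed in m/s. With f_stop (N) it stops when the force on the tool has changed by that much, and returns True; else False.
- robot.move_j(angles): joint-space move.
- fingers.gripper_to(opening, force=None): opening from 0.0 (shut) to 1.0 (fully open); force is the grip in N (None keeps the last); returns when the fingers have stopped.
- robot.pause(seconds).
- robot.inverse_kinematics(position, orientation): joint angles nearest the present ones, or None.
- vision.grab_frame(name): name is "side" or "top" or "wrist"; returns the picture (480x640x3 uint8, red, green, blue); there is no depth.
- vision.calibration(name): a dict with "mtx" (3x3 intrinsics, pixels), "extrinsics" (4x4, takes a point from world to camera coordinates); the wrist camera has in their place "T_tool_cam" (4x4, takes a point from camera to tool coordinates, whose origin is the TCP and whose axes are the flange's). Camera axes: x right, y up, looking along -z (the intrinsics and any distortion apply to the point x, -y, -z); pixel columns grow to the right and rows downward; lengths in m; the calibration is good to about 2 mm. A picture is of the moment at which its call begins: read the wrist's pose just before it. calibration takes no time and is no camera call.
A pose or a line that the arm cannot do raises robot.PlanningError and nothing moves.
- workorder.close_job(): hands the job in; it is judged then, once.
Trained networks look in the newest picture that a camera, given by its name, has taken for a name from the list of things; names that differ only in an ending like _2 or _b are one class to them, and where a whole thing is asked for, a point or a joint stands for the part that bears it (a point fixed in the world has none). Each returns a list of dicts, best first, with "p" (0 to 1); they miss things now and then, are a little off and sometimes report something else, mostly with a low value. They report only what shows in the picture. A call takes as long as a camera call. They do not tell look-alikes from the thing itself.
- recognise(label, camera): "rect" ([centre column, centre row, width, height] in pixels, round what is visible of it).
Readings, each from a call of its own:
- robot.current_time_s(): time.
- robot.current_joint_positions(): joint angles.
- robot.current_dq(): joint speeds.
- robot.current_joint_torque(): joint torques, N m.
- robot.current_tool_pos(): TCP position.
- robot.current_eef_rot(): TCP orientation.
- robot.current_contact_force(): force on the tool from outside, world axes, zero at the start.
- robot.current_torque(): the same for the moment, N m.
- robot.current_finger_gap(): opening from 0.0 (shut) to 1.0 (fully open).
- robot.current_gripper_force(): force on a finger pad.
Only numpy, scipy, OpenCV 4.12 (cv2) and the standard library are available. Lean on these libraries where they do the work, as an engineer would, in place of code of your own. Each camera call takes 0.05 s, during which the arm holds its last target. There are 200 camera calls.

## Task

The yellow handle of the screw canister stops the kit drawer from shutting. Lift the canister out by its handle, stand it upright on the black rubber mat and let go, then take it again by its body and hang it by its handle loop on the long green-tipped hook of the low pegboard, its body hanging nearly upright against the orange bar below the hook. Also push the drawer fully home until it snaps into its catch, without slamming it, and leave the other things on the bench as they are.

Things in the scene. Friction and masses are not known exactly. Their poses are not given: they have to be found in the camera images.
- cabinet: Grey metal kit cabinet, fixed to the bench, 220 deep (x) x 170 wide (y) x 100 mm high, holding one drawer with a blue front that slides out to the cabinet's own -x. Origin: centre of its underside; the front of the shut drawer is at x = -110 mm in its frame. The opening under its top is 90 mm above the bench.
- drawer (a joint): How far the drawer is open, m: 0 = fully home, 0.17 = limit. It slides with under 1 N of friction; over the last 17 mm a sprung roller catch first resists with some 3 N (most at 12 to 17 mm) and then, below about 7 mm, draws it home.
- drawer_pull (a point): Middle of the steel bar handle of the drawer: bar 10 mm thick, 80 mm long along the drawer's y, 28 mm in front of the blue front panel, 60 mm above the bench. Panel top 87 mm, drawer side walls 78 mm above the bench. Axes as the cabinet's. Moves with the drawer.
- canister: Closed square screw canister, 0.15 to 0.3 kg: body 70 (own x) x 60 (own y) x 62 mm high, dark below, pale middle, flat blue lid. Flat yellow loop handle on its -x side, 10 mm thick in y, x = -34 to -75 mm, z = 22 to 82 mm (20 mm above the lid). Origin: centre of the underside. Hung against the stay bar it settles about 0.2 rad from upright.
- canister_loop (a point): Centre of the hole in the canister's handle, (-55.5, 0, 51) mm in the canister's frame. The hole runs along the canister's y: x = -44 to -67 mm, z = 30 to 72 mm, with a 45 degree fillet about 8 mm wide in the upper outer corner. Handle bars 8 to 10 mm thick.
- canister_lid (a point): Centre of the canister's lid top, (0, 0, 62) mm in its frame. At the start the canister stands in the drawer, underside 17 mm above the bench, handle towards the drawer's front, axes as the cabinet's within 3 degrees. Dividers as high as the lid stand about 4 mm from its y sides and one behind it, so there only the handle can be grasped; 60 mm is free either side of the handle.
- mat: Black rubber mat on the bench, fixed, 150 x 150 x 3 mm. Origin: centre of its underside, on the bench.
- pegboard: Low brown pegboard with holes, upright on two feet, fixed: 12 mm thick (own x), 360 mm wide (own y), 195 mm high. Its front faces its own -x, which points roughly to the robot's left (world +y). Origin: centre, at bench height. A spanner hangs at its own y = -150 mm and scissors at y = +125 mm, within 25 mm of the board's face.
- hook (a point): Point on the axis of the long steel hook of the pegboard, 190 mm above the bench, 74 mm from the board's middle plane; axes as the board's. The hook is a level round bar of 7 mm diameter along the board's x from the board's face (x = +68 mm here) to x = -47 mm, where its green tip turns up to 19 mm above the axis.
- stay (a point): Point on the axis of the orange stay bar, a straight level bar of 7 mm diameter parallel to the hook, 60 mm below it and 10 mm towards the board's own +y (the far side, away from the robot), reaching from the board's face to x = -38 mm here; axes as the board's. The canister hangs with its handle side against this bar: body on the board's +y side of the hook, canister y along the board's x.
- tape_measure: Bystander: grey tape measure with a yellow disc, 65 x 35 x 60 mm, standing; origin under its centre.
- tape_roll: Bystander: green roll of tape lying flat, 100 mm across, 24 mm high; origin under its centre.
- screwdriver: Bystander: blue-handled screwdriver lying along its own x, 200 mm long; origin under its middle.
- pliers: Bystander: pliers with black grips lying flat, jaws to its own +x, 160 mm long, 16 mm high; origin under the pivot.
- level: Bystander: black and yellow spirit level standing on edge, 230 mm along its own x, 22 mm thick, 45 mm high; origin under its centre.
- nut_jar: Bystander: round clear jar with blue cap, 54 mm across, 75 mm high, standing on the cabinet's top towards the back; origin under its centre.
- clamp: Bystander: black and yellow spring clamp lying flat, 150 mm long, 20 mm high; origin under its pivot.
- brush: Bystander: yellow-handled brush lying along its own x, 200 mm long; origin under its middle.
There are look-alikes about, which are no part of the job. What is shaped like the canister but pink or purple is not meant.

How it is judged:
By the outcome, as a careful person would: the job done as asked, in the order asked, and still so for the second after the job is handed in, with the robot touching nothing.
It also fails if it takes over 72 s, if anything falls off the work surface, if the arm or the gripper's body presses on something with over 40 N, if the wrist force passes 120 N, or if a joint passes its speed limit or range.

## Working session

There is one attempt and no reset: what is moved stays moved. The work goes in short steps, each a Python script; the robot and the scene stay as the last script left them, time stands still between calls to the robot, and variables do not carry over. Pictures are saved under pics/ and viewed, at most 11 in all, crops included, and the job is handed in when it is done.

```bash
ls; mkdir -p pics
python3 - <<'E'
from station import robot, fingers, vision, workorder, recognise
import cv2, numpy as np
for n in ("top","side"):
    im=vision.grab_frame(n); cv2.imwrite(f"pics/{n}0.png",im[:,:,::-1])
    c=vision.calibration(n); print(n,{k:np.round(v,4).tolist() for k,v in c.items()})
    for l in ("cabinet","drawer","canister","mat","pegboard","hook","drawer_pull","canister_loop"):
        try: print(l,[(np.round(d["rect"]).tolist(),round(d["p"],2)) for d in recognise(l,n)[:3]])
        except Exception as e: print(l,e)
print(vision.calibration("wrist"),robot.current_time_s(),robot.current_eef_rot())
E
```

```text
pics
top {'mtx': [[574.4669, 0.0, 323.4499], [0.0, 574.4669, 242.2541], [0.0, 0.0, 1.0]], 'extrinsics': [[-0.0159, -0.9997, 0.0177, -0.0073], [0.9972, -0.0145, 0.0735, -0.5323], [-0.0733, 0.0188, 0.9971, -1.5688], [0.0, 0.0, 0.0, 1.0]]}
cabinet [([243.0, 202.0, 79.0, 158.0], 0.94)]
drawer [([253.0, 240.0, 62.0, 78.0], 0.75), ([404.0, 314.0, 43.0, 57.0], 0.35)]
canister [([222.0, 356.0, 42.0, 32.0], 0.82), ([175.0, 174.0, 28.0, 48.0], 0.71), ([251.0, 233.0, 20.0, 44.0], 0.63)]
mat [([335.0, 236.0, 57.0, 59.0], 0.7)]
pegboard [([446.0, 273.0, 58.0, 143.0], 0.74)]
hook [([444.0, 275.0, 58.0, 147.0], 0.65)]
drawer_pull [([254.0, 237.0, 65.0, 77.0], 0.89)]
canister_loop [([251.0, 233.0, 25.0, 43.0], 0.81), ([176.0, 176.0, 26.0, 43.0], 0.77), ([221.0, 354.0, 48.0, 38.0], 0.63)]
side {'mtx': [[505.5591, 0.0, 319.9185], [0.0, 505.5591, 234.8414], [0.0, 0.0, 1.0]], 'extrinsics': [[-0.6777, -0.7354, 0.0015, 0.3568], [0.453, -0.4158, 0.7886, -0.3461], [-0.5793, 0.5351, 0.6149, -1.1252], [0.0, 0.0, 0.0, 1.0]]}
cabinet [([236.0, 274.0, 144.0, 116.0], 0.65), ([287.0, 208.0, 56.0, 41.0], 0.43)]
dra
[... 406 characters left out ...]
 0.56)]
canister_loop [([258.0, 284.0, 44.0, 40.0], 0.83), ([322.0, 384.0, 55.0, 46.0], 0.81), ([262.0, 290.0, 87.0, 79.0], 0.33)]
{'mtx': array([[383.84209458,   0.        , 322.1635006 ],
       [  0.        , 383.84209458, 234.84277234],
       [  0.        ,   0.        ,   1.        ]]), 'T_tool_cam': array([[-1.85416377e-03,  9.52943656e-01,  3.03141799e-01,
         7.72914260e-02],
       [ 9.99997751e-01,  2.07899753e-03, -4.18971939e-04,
         4.17954168e-04],
       [-1.02948770e-03,  3.03140341e-01, -9.52945368e-01,
        -1.24997628e-01],
       [ 0.00000000e+00,  0.00000000e+00,  0.00000000e+00,
         1.00000000e+00]])} 0.9 [1.79995199e+02 4.03870905e-03 1.93004281e+01]
```

Run:
```python
import cv2
a=cv2.imread("pics/top0.png")[130:370,180:500]; cv2.imwrite("pics/tc.png",cv2.resize(a,(800,600),interpolation=cv2.INTER_CUBIC))
a=cv2.imread("pics/side0.png")[140:380,190:510]; cv2.imwrite("pics/sc.png",cv2.resize(a,(800,600),interpolation=cv2.INTER_CUBIC))
```

```text
(no output)
```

View pics/tc.png

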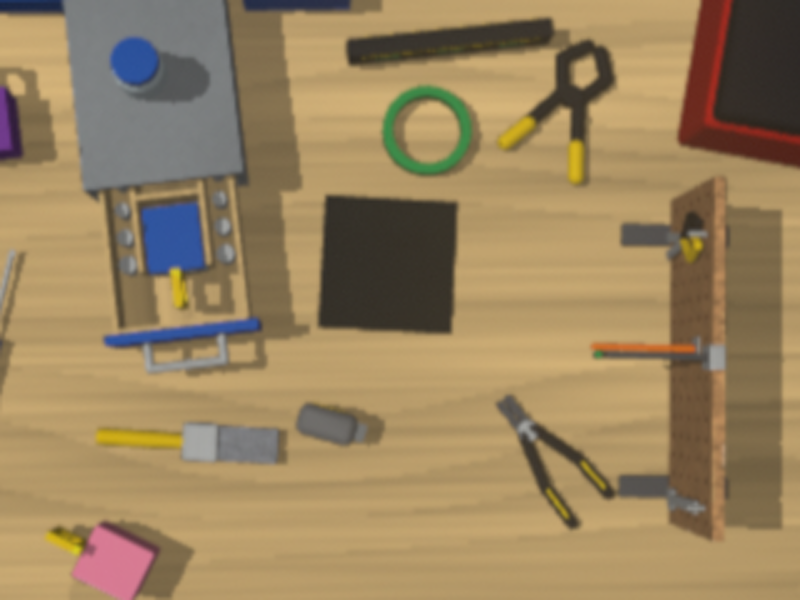

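View pics/sc.png

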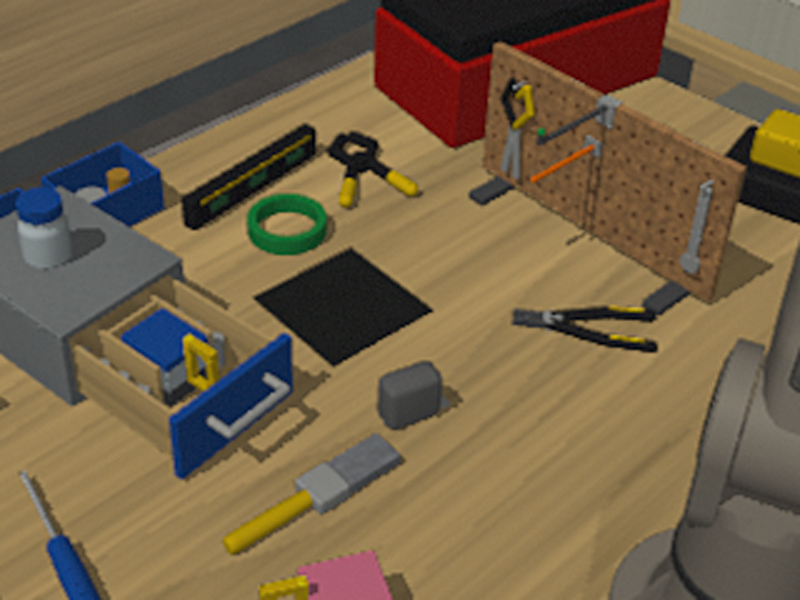

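```bash
cat > h.py <<'E'
from station import robot, fingers, vision, workorder, recognise
import numpy as np, cv2
from scipy.spatial.transform import Rotation as R
def cam(n):
    c=vision.calibration(n); return c["mtx"],np.array(c["extrinsics"])
def proj(P,K,E):
    p=np.asarray(P)@E[:3,:3].T+E[:3,3]; return np.stack([K[0,2]-K[0,0]*p[...,0]/p[...,2],K[1,2]+K[1,1]*p[...,1]/p[...,2]],-1)
def unproj(uv,z,K,E):
    d=np.array([(uv[0]-K[0,2])/K[0,0],-(uv[1]-K[1,2])/K[1,1],-1]); Ri=E[:3,:3].T
    c=-Ri@E[:3,3]; d=Ri@d; return c+d*(z-c[2])/d[2]
def wristE():
    T=np.eye(4);T[:3,:3]=R.from_euler("xyz",robot.current_eef_rot(),degrees=True).as_matrix();T[:3,3]=robot.current_tool_pos()
    return np.linalg.inv(T@vision.calibration("wrist")["T_tool_cam"])
def yawpose(x,y,yaw):
    c,s=np.cos(yaw),np.sin(yaw)
    return lambda p:np.array([x+c*p[0]-s*p[1],y+s*p[0]+c*p[1],p[2]])
E
python3 - <<'E'
from h import *
from scipy.optimize import least_squares
K,E=cam("top");K2,E2=cam("side")
tc=lambda u,v:(u/2.5+180-.3,v/2.5+130-.3)
sc=lambda u,v:(u/2.5+190-.3,v/2.5+140-.3)
def show(n,l,z):
    P=np.array([unproj(tc(*p),z,K,E) for p in l]);print(n,P[:,:2].round(4).tolist(),P.mean(0)[:2].round(4));return P
show("lid",[(140,208),(198,203),(207,268),(146,276)],.079)
show("handle",[(176,268),(181,306)],.099)
show("panel",[(105,341),(260,324)],.087)
show("bar",[(148,368),(226,362)],.064)
show("cabfront",[(88,192),(245,174)],.1)
show("mat",[(325,196),(457,203),(452,332),(319,326)],.003)
show("tapem",[(302,415),(350,430)],.06)
show("jar",[(135,62)],.175); show("pliers",[(508,405),(525,430),(572,522),(610,490)],.01); show("roll",[(428,130)],.02)
# board: hook frame fit
obs=[]
O=[("t",(597,354),(-.047,0,.205)),("t",(593,347),(-.038,.01,.13)),("t",(695,350),(.066,.01,.13)),
("s",(541,133),(-.047,0,.205)),("s",(532,179),(-.038,.01,.13)),("s",(595,149),(.066,.01,.13)),("t",(713,180),(.068,.18,.195)),("t",(712,538),(.068,-.18,.195))]
def f(q):
    T=yawpose(*q);r=[]
    for c,p,b in O:
        r+=list(proj(T(b),*((K,E) if c=="t" else (K2,E2)))-(tc(*p) if c=="t" else sc(*p)))
    return r
# board y centre offset unknown: hook not at board y=0 maybe -> drop y info by using free offset
def g(q):
    T=yawpose(*q[:3]);r=[]
    for c,p,b in O:
        b=np.array(b); 
        if abs(b[1])>.1:b[1]+=q[3]
        r+=list(proj(T(b),*((K,E) if c=="t" else (K2,E2)))-np.array(tc(*p) if c=="t" else sc(*p)))
    return r
s=least_squares(g,[.5,-.25,-np.pi/2,0]);print("hook",s.x,np.degrees(s.x[2]),np.round(s.fun.reshape(-1,2),1).tolist())
# loop from side
for p,z in (((186,337),.099),((213,345),.099)): print(unproj(sc(*p),z,K2,E2).round(4))
E
```

```text
lid [[0.6096, 0.2183], [0.6141, 0.1566], [0.5444, 0.1476], [0.5368, 0.2123]] [0.5762 0.1837]
handle [[0.5431, 0.1783], [0.5031, 0.1733]] [0.5231 0.1758]
panel [[0.4681, 0.2546], [0.4836, 0.0915]] [0.4759 0.1731]
bar [[0.4394, 0.2126], [0.4445, 0.1294]] [0.442 0.171]
cabfront [[0.6246, 0.27], [0.6415, 0.1049]] [0.633  0.1875]
mat [[0.6299, 0.0214], [0.62, -0.1268], [0.4752, -0.1182], [0.4841, 0.0301]] [ 0.5523 -0.0484]
tapem [[0.3867, 0.0491], [0.3699, -0.002]] [0.3783 0.0235]
jar [[0.7453, 0.2098]] [0.7453 0.2098]
pliers [[0.3931, -0.178], [0.3653, -0.1962], [0.2635, -0.2457], [0.2978, -0.2887]] [ 0.3299 -0.2271]
roll [[0.7003, -0.0946]] [ 0.7003 -0.0946]
hook [ 4.40582706e-01 -2.90323543e-01 -1.61188007e+00  1.56769520e-03] -92.35392482505658 [[0.3, 0.6], [0.1, 0.3], [-0.4, 0.1], [-0.0, -0.8], [0.3, 0.3], [-1.0, -0.8], [0.3, -1.7], [-0.3, 1.6]]
[0.5374 0.182  0.099 ]
[0.5097 0.1693 0.099 ]
```

Run:
```python
from h import *
p=robot.current_tool_pos(); robot.line_to([p[0],p[1],.32],velocity=.25)
robot.move_to([.524,.178,.25],[180,0,6]); fingers.gripper_to(.5,90)
E_=wristE(); K=vision.calibration("wrist")["mtx"]
im=vision.grab_frame("wrist"); np.save("w1E.npy",E_)
o=im[:,:,::-1].copy()
T=yawpose(.576,.184,np.radians(6))
for b in [(-.034,.005,.099),(-.034,-.005,.099),(-.075,.005,.099),(-.075,-.005,.099),(.035,.03,.079),(.035,-.03,.079),(-.035,.03,.079),(-.035,-.03,.079)]:
    u=proj(T(b),K,E_);cv2.circle(o,tuple(int(round(a)) for a in u),2,(255,0,255),-1)
cv2.imwrite("pics/w1.png",o); print(robot.current_time_s(),robot.current_joint_positions())
```

```text
4.625 [  19.55961333   28.94497868  -59.74872303   84.31296102   25.03637302
   81.03050895 -124.92360678]
```

View pics/w1.png

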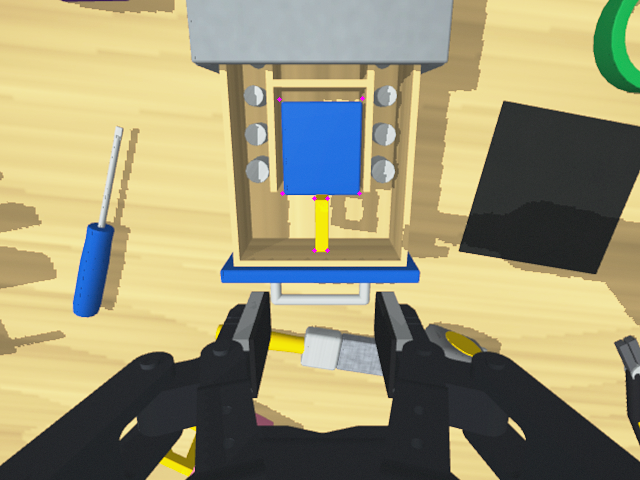

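Run:
```python
from h import *
T=yawpose(.576,.184,np.radians(6)); g=T((-.052,0,.083)); 
robot.line_to([g[0],g[1],.12],[180,0,6],velocity=.15)
print("hit",robot.line_to(g,velocity=.06,f_stop=8),robot.current_tool_pos())
fingers.gripper_to(0,90); print(robot.current_finger_gap(),robot.current_gripper_force(),robot.current_contact_force())
robot.line_to([g[0],g[1],.22],velocity=.1); print("lift",robot.current_contact_force(),robot.current_torque())
M=yawpose(.552,-.048,np.radians(-2.35)); m=M((-.052,0,0))
robot.line_to([m[0],m[1],.22],[180,0,-2.35],velocity=.2)
robot.line_to([m[0],m[1],.11],velocity=.12)
cv2.imwrite("pics/s2.png",cv2.resize(vision.grab_frame("side")[180:340,220:430,::-1],None,fx=3,fy=3)); print(robot.current_time_s())
```

```text
hit False [0.52437271 0.17879318 0.083061  ]
0.10464323092492386 87.62623902177438 [-0.96482162 -0.77259039  2.97315715]
lift [ 0.81224409  0.65688855 -3.58345391] [-0.04189149  0.13441038 -0.05197707]
10.7167
```

View pics/s2.png

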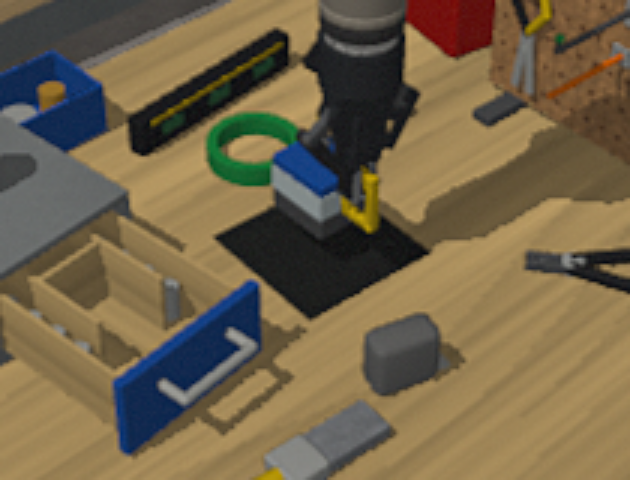

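Run:
```python
from h import *
M=yawpose(.552,-.048,np.radians(-2.35)); m=M((-.052,0,0))
print(robot.line_to([m[0],m[1],.064],velocity=.04,f_stop=3),robot.current_tool_pos(),robot.current_contact_force())
fingers.gripper_to(.5); robot.pause(.3)
robot.line_to([m[0],m[1],.2],velocity=.2); 
robot.line_to([.48,-.045,.25],velocity=.2); fingers.gripper_to(1.0,60)
E_=wristE(); K=vision.calibration("wrist")["mtx"]
o=vision.grab_frame("wrist")[:,:,::-1].copy()
for b in [(-.034,.005,.085),(-.034,-.005,.085),(-.075,.005,.085),(-.075,-.005,.085),(.035,.03,.065),(.035,-.03,.065),(-.035,.03,.065),(-.035,-.03,.065)]:
    u=proj(M(b),K,E_);cv2.circle(o,tuple(int(round(a)) for a in u),2,(255,0,255),-1)
cv2.imwrite("pics/w3.png",o); print(robot.current_time_s())
```

```text
True [ 0.49945198 -0.04592257  0.0695552 ] [-1.05277568 -0.26612655  4.23350121]
14.1417
```

View pics/w3.png

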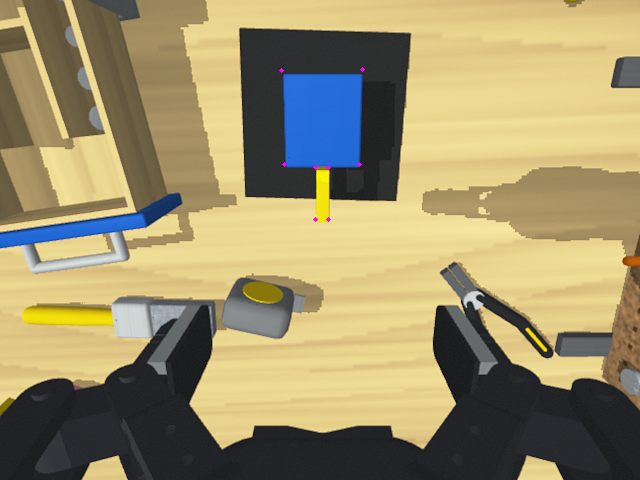

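```bash
cat >> h.py <<'E'
HK=np.array([.4406,-.2903,.19]); PSI=np.radians(-2.35)
def hang(th,hx,hz,off,dz=.038):
    c,s=np.cos(th),np.sin(th)
    e=-(c*hx+s*hz)+s*dz; z=.19-(-s*hx+c*hz)+c*dz
    ex=np.array([np.cos(PSI),np.sin(PSI)]); bx=np.array([np.sin(PSI),-np.cos(PSI)])
    q=HK[:2]+e*ex+off*bx
    return [q[0],q[1],z],[180,np.degrees(th),-2.35]
E
python3 - <<'E'
from h import *
x,y=.552,-.0485
robot.line_to([x,y,.15],[180,0,-2.35],velocity=.2)
print(robot.line_to([x,y,.041],velocity=.08,f_stop=8),robot.current_tool_pos())
fingers.gripper_to(0,60); print(robot.current_finger_gap(),robot.current_gripper_force())
robot.line_to([x,y,.2],velocity=.15); print(robot.current_contact_force(),robot.current_torque())
p,o=hang(0,-.0565,.042,-.11); print(p)
robot.line_to(p,o,velocity=.15)
E_=wristE();np.save("w4E.npy",E_);cv2.imwrite("pics/w4.png",vision.grab_frame("wrist")[:,:,::-1])
s=vision.grab_frame("side")[:,:,::-1];cv2.imwrite("pics/s4f.png",s);cv2.imwrite("pics/s4.png",cv2.resize(s[130:290,330:540],None,fx=3.5,fy=3.5,interpolation=cv2.INTER_CUBIC)); print(robot.current_time_s())
E
```

```text
False [ 0.5525169  -0.04844794  0.04159429]
0.6966276973106224 65.81058830022812
[-0.06575052 -0.38171171 -2.86751867] [-0.01011275  0.00616521 -0.00702725]
[np.float64(0.5015628943696206), np.float64(-0.18270922200263406), np.float64(0.186)]
19.2
```

View pics/s4.png

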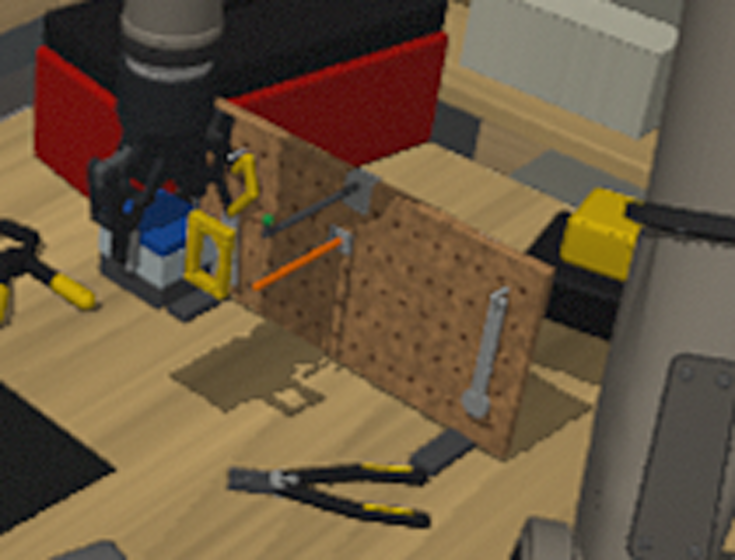

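View pics/w4.png

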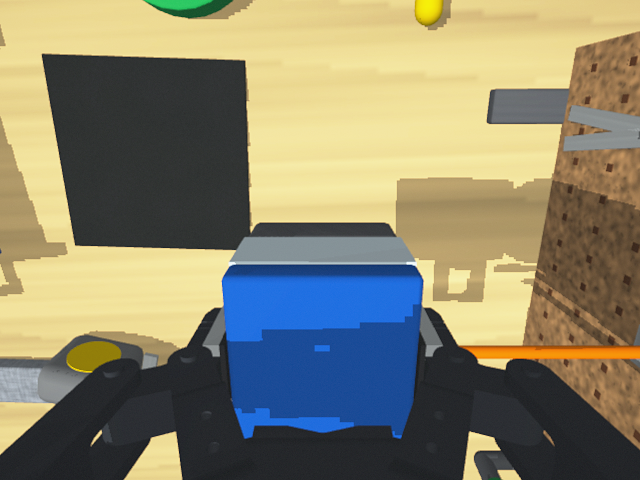

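Run:
```python
from h import *
K,E=cam("side"); ex=np.array([np.cos(PSI),np.sin(PSI),0]);bx=np.array([np.sin(PSI),-np.cos(PSI),0]);ez=np.array([0,0,1])
W=lambda e,z,o:HK+e*ex+z*ez+o*bx
sc=lambda P:((proj(P,K,E)-[330,130])*3.5+1.2).round(0)
o=robot.current_tool_pos()-np.array([0,0,.038])
C=lambda x,y,z:o+x*ex-y*bx+z*ez
print("tip",sc(W(0,.015,-.047)),"staytip",sc(W(.01,-.06,-.038)),"hookbase",sc(W(0,0,.066)),"staybase",sc(W(.01,-.06,.066)))
print("handle outer",[sc(C(*p)) for p in [(-.034,0,.082),(-.075,0,.082),(-.075,0,.022),(-.034,0,.022)]],"hole",sc(C(-.0555,0,.051)))
K=vision.calibration("wrist")["mtx"];E=np.load("w4E.npy");print("wrist stay",[proj(W(.01,-.06,q),K,E).round(0) for q in (-.01,.05)],"lid",[proj(C(x,y,.062),K,E).round(0) for x in(-.035,.035) for y in (-.03,.03)])
```

```text
tip [267. 218.] staytip [256. 287.] hookbase [358. 185.] staybase [339. 241.]
handle outer [array([191., 208.]), array([231., 231.]), array([223., 296.]), array([185., 273.])] hole [208. 254.]
wrist stay [array([507., 351.]), array([616., 351.])] lid [array([409., 460.]), array([232., 460.]), array([426., 269.]), array([215., 269.])]
```

Run:
```python
from h import *
print("ins",robot.line_to(*hang(0,-.0565,.042,-.008),velocity=.06,f_stop=6),robot.current_tool_pos(),robot.current_contact_force())
print("tilt",robot.line_to(*hang(.17,-.0615,.058,-.008),velocity=.03,f_stop=6),robot.current_tool_pos(),robot.current_contact_force())
print("low",robot.line_to(*hang(.17,-.0615,.067,-.008),velocity=.02,f_stop=2.5),robot.current_tool_pos(),robot.current_contact_force(),hang(.17,-.0615,.0645,-.008)[0])
s=vision.grab_frame("side")[:,:,::-1];cv2.imwrite("pics/s5.png",cv2.resize(s[130:290,330:540],None,fx=3.5,fy=3.5,interpolation=cv2.INTER_CUBIC)); print(robot.current_time_s())
```

```text
ins False [ 0.49751432 -0.28409899  0.18608493] [-0.19877917 -0.49440421 -2.90505998]
tilt False [ 0.49812188 -0.28477487  0.16017565] [ 0.01774713 -0.1412441  -2.71759873]
low False [ 0.49654165 -0.28461368  0.15095683] [-0.00771608  0.72367787 -2.8640758 ] [np.float64(0.49701095499486914), np.float64(-0.2846082732792229), np.float64(0.1534772892092764)]
22.725
```

View pics/s5.png

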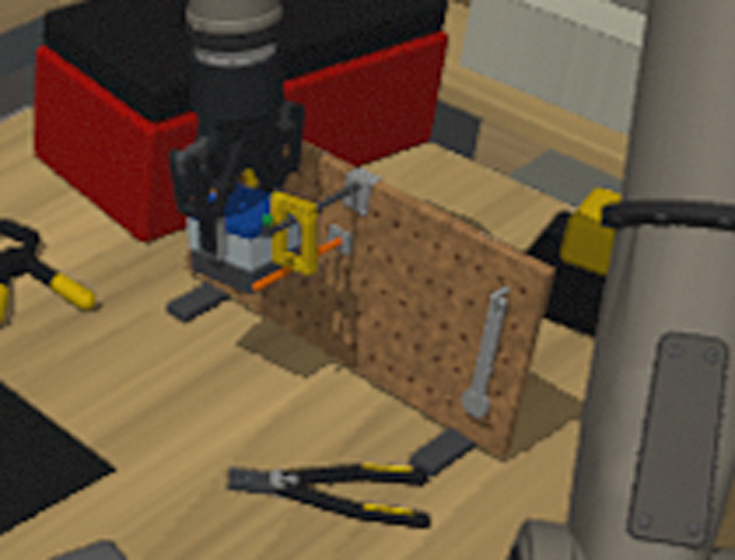

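Run:
```python
from h import *
print("low",robot.line_to(*hang(.17,-.0615,.075,-.008),velocity=.015,f_stop=2),robot.current_tool_pos(),robot.current_contact_force())
p0=np.array(robot.current_tool_pos())
fingers.gripper_to(.8); robot.pause(.3); g=robot.current_contact_force()
a=np.radians(9.74); ax=np.array([np.sin(a)*np.cos(PSI),np.sin(a)*np.sin(PSI),np.cos(a)])
print("up",g,robot.line_to(p0+.11*ax,velocity=.08,f_stop=5))
for n,(r,c) in {"side":((130,290),(330,540)),"top":((200,340),(380,520))}.items():
    s=vision.grab_frame(n)[:,:,::-1];cv2.imwrite(f"pics/{n}6.png",cv2.resize(s[slice(*r),slice(*c)],None,fx=3,fy=3,interpolation=cv2.INTER_CUBIC))
a,b=cv2.imread("pics/side6.png"),cv2.imread("pics/top6.png"); cv2.imwrite("pics/c6.png",cv2.resize(a,(787,600)) );print(robot.current_time_s())
```

```text
low True [ 0.49641501 -0.28454225  0.14965755] [ 1.29226788 -0.87332243  4.23514047]
up [-0.15656652 -0.39375781 -0.22222762] False
25.2083
```

View pics/c6.png

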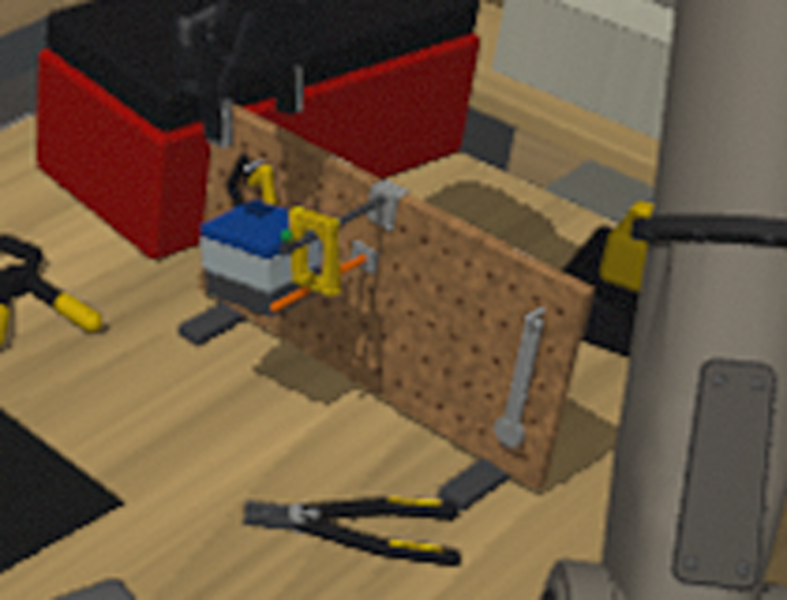

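Run:
```python
from h import *
p=robot.current_tool_pos(); robot.line_to([p[0],p[1],.32],velocity=.2)
d=np.array([np.cos(np.radians(5.4)),np.sin(np.radians(5.4)),0]); s=np.array([.442,.171,.055])-.037*d
robot.line_to([s[0],s[1],.3],[180,0,5.4],velocity=.25); fingers.gripper_to(0,30)
print(robot.line_to(s,velocity=.15,f_stop=8))
print("touch",robot.line_to(s+.04*d,velocity=.03,f_stop=1.5)); c=np.array(robot.current_tool_pos()); print(c,(c-s)@d,robot.current_contact_force())
print("p2",robot.line_to(c+.13*d,velocity=.07,f_stop=10),robot.current_contact_force())
print("p3",robot.line_to(c+.185*d,velocity=.02,f_stop=8)); e=np.array(robot.current_tool_pos()); print((e-c)@d,robot.current_contact_force(),robot.current_time_s())
robot.pause(.3); robot.line_to(e-.05*d,velocity=.08); q=robot.current_tool_pos(); robot.line_to([q[0],q[1],.25],velocity=.2); robot.line_to([.4,-.02,.32],velocity=.25)
t=vision.grab_frame("top")[:,:,::-1];u=vision.grab_frame("side")[:,:,::-1]
cv2.imwrite("pics/f.png",np.vstack([cv2.resize(t[130:310,180:500],(533,300)),cv2.resize(u[140:320,170:490],(533,300))])); print(robot.current_time_s())
```

```text
False
touch False
[0.44510991 0.17116162 0.05506621] 0.04011131591250058 [ 0.53604194 -0.51942878 -0.63963567]
p2 True [1.3973575  0.64991125 0.49517413]
p3 True
0.11941313495396312 [-0.61916927  0.38727284 -0.04468201] 34.0417
37.45
```

View pics/f.png

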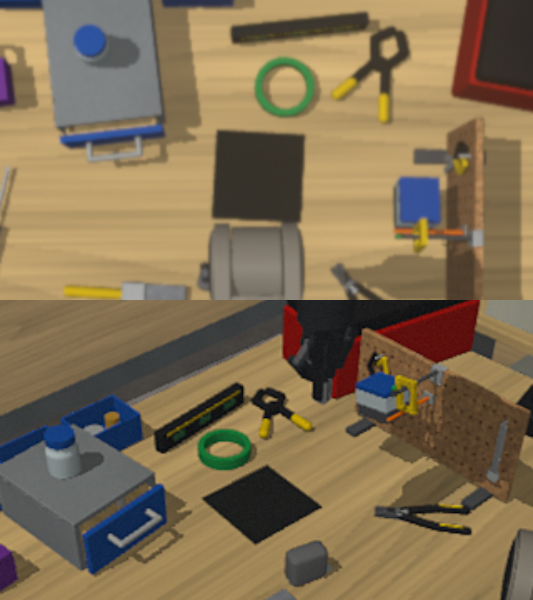

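Run:
```python
from h import *
d=np.array([np.cos(np.radians(5.4)),np.sin(np.radians(5.4)),0]); s=np.array([.442,.171,.055])-.037*d; e=s+.1595*d
b=e-.03*d
robot.line_to([b[0],b[1],.25],[180,0,5.4],velocity=.25); robot.line_to(b,velocity=.15,f_stop=8)
for k in range(-3,14):
    h=robot.line_to(e+.003*k*d,velocity=.02,f_stop=15); q=np.array(robot.current_tool_pos()); f=robot.current_contact_force(); print(k,h,round((q-e)@d,4),np.round(f,1))
    if h or -np.dot(f,d)>8 : break
print(robot.current_time_s())
robot.line_to(q-.04*d,velocity=.08); q=robot.current_tool_pos(); robot.line_to([q[0],q[1],.25],velocity=.2); robot.line_to([.4,-.02,.32],velocity=.25)
t=vision.grab_frame("top")[:,:,::-1];u=vision.grab_frame("side")[:,:,::-1]
cv2.imwrite("pics/f2.png",np.vstack([cv2.resize(t[130:310,180:500],(533,300)),cv2.resize(u[140:320,170:490],(533,300))])); print(robot.current_time_s())
```

```text
-3 False -0.0091 [-0.  -0.2  0.5]
-2 False -0.0058 [-0.3  0.8  0.4]
-1 False -0.0028 [ 0.3 -0.  -0.6]
0 False 0.0001 [-0.5  0.  -0.7]
1 False 0.0007 [-5.4 -2.   4.3]
2 False 0.0042 [-5.3 -1.8  3.9]
3 False 0.0094 [-1.2 -0.3  0.3]
4 False 0.0129 [ 0.1  0.5 -0.6]
5 False 0.0131 [-4.4 -1.7  4.3]
6 False 0.0132 [-11.2  -2.7   7.9]
43.95
47.0417
```

View pics/f2.png

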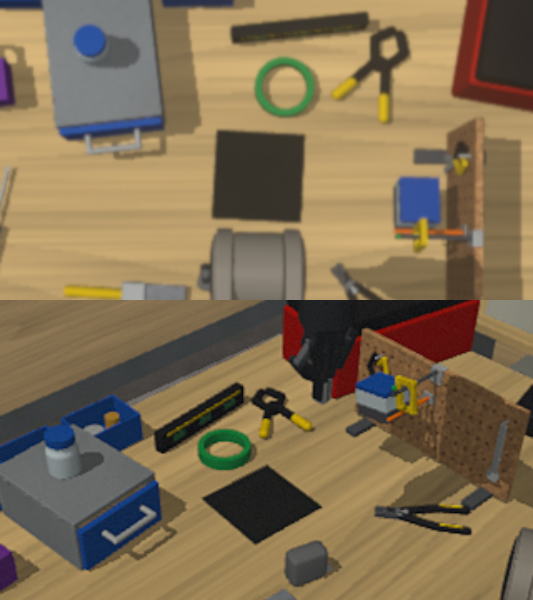

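Both views show the drawer snapped shut and flush with the cabinet. The canister hangs on the hook against the orange bar, and the bystanders in view are where they were. I'm handing it in.

```bash
python3 -c "
from station import workorder
print(workorder.close_job())"
```

```text
the job is handed in; nothing more can be done
None
```

The canister hangs on the green-tipped hook against the orange stay bar and the drawer is snapped home (on the second push; the first stopped at the catch); the job is handed in at about 47 s, with no verdict shown.

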